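Show the cleaned plasma torch to the inspection camera

ROBOT

A 6-joint arm with a two-finger parallel gripper is mounted at the origin on the work surface. World frame = base frame: x ahead of the robot, y to its left, z up, the work surface at z = 0. Lengths are in m, angles in degrees, forces in N, time in s.
With the tool pointing down it reaches from about 0.35 to 0.925 m from the base axis. Payload 6.4 kg.
Tool frame: the origin (TCP) lies midway between the tips of the shut fingers; the grasp point (between the pads) lies ctrl.pinch_z behind it (ctrl.pinch_z is the distance from the TCP to the grasp point, in m); x points along the fingers, y is the direction in which the jaws open and shut, and the axes are right-handed (so a half turn about x gives the same grasp; the last joint's range is limited). The gripper opens to 85 mm and grips with 20 to 120 N. Pads are 22 mm wide; open, the fingers measure 114 mm over their backs; the gripper's body (76 mm by 85 mm) begins 54 mm behind the grasp point. The pads swing forward as they close: fully open they stand 13 mm farther back than shut.
Start: joints at [-79.876, 14.043, 89.255, -0, 76.702, -9.975], TCP at [0.223, -0.61, 0.231] pointing down, gripper open.
Joint ranges: [-179.41, 179.41], [-58.25, 129.5], [7.25, 145.43], [-54.29, 234.29], [11.92, 165.04], [-157.13, 157.13]. Speed limits (degrees/s): [147.25, 147.25, 180, 180, 180, 180].

INTERFACE

Orientations are given as a 3x3 rotation matrix whose columns are the frame's x, y, z axes.
In Python, from workcell import ctrl gives the robot as it stands.
- The arm moves only by the tool move_arm, never from a script. Its argument "plan" is a list that holds one entry, the list of rows, each a list of 7 numbers: the shift along the tool's x, y, z normalised to -1 to 1, where 1 is 0.025 m, then the turn, a rotation vector about the tool's x, y, z normalised to -1 to 1, where 1 is 6 degrees, then the closure in counts, from 0 (fully open) to 255 (shut). In form: [[[tx, ty, tz, ax, ay, az, jaw], ...]]. A call has 1 to 12 rows; each row shifts and turns the commanded pose from where the row before left it, along the tool's axes as they then stand; what a row does not reach is not made up. A row lasts 1/12 s, in which the tool goes at most 41.7 mm and 7.16 degrees, less where a joint would pass 70% of its speed; a pose out of reach is approached as far as the arm can. A call with a number of a shift or a turn outside -1 to 1 is refused whole. A call with a gripper value outside its range is refused whole. The fingers move at their own pace and stop on an object; "grip_force" is the grip in N (left out, the last holds). Time passes only in rows, so rows that do not move let the fingers close. It gives the time, the measured TCP pose, the force and the opening at its end, in the units of the state.
- ctrl.state(): the state, without advancing time (a new reading comes with each control period).
- ctrl.grab_frame(name): name is "side" or "top"; returns a dict with "image" (420x560x3 uint8, red, green, blue), "range_z" (420x560 float32, m along the optical axis (not along the pixel's ray), 0 where there is no reading), "K" (3x3 intrinsics, pixels), "position" and "orientation" of the camera in the world. Camera axes: x right, y down, z forward; pixel columns grow to the right and rows downward; lengths in m; the calibration is good to about 2 mm. A picture is of the moment at which its call begins.
- ctrl.close_job(): hands the job in, once; it reports no verdict.
The state is a dict: "time": time; "joint_positions": joint angles; "qvel": joint speeds; "joint_torque": joint torques, N m; "tool_pos": TCP position; "tcp_rot": TCP orientation; "force": force on the tool from outside, world axes, zero at the start; "wrist_torque": the same for the moment, N m; "grip_width": finger opening in m.
Only numpy, scipy, OpenCV 4.12 (cv2) and the standard library are available. Lean on these libraries where they do the work, as an engineer would, in place of code of your own. Each camera call takes 0.05 s, during which the arm holds its last target. There are 200 camera calls.

TASK

Before the cleaned plasma torch goes back into the instrument, its quartz end has to be checked. Slide the clear cover of the parts tray fully open, take out the torch with the blue body, holding it by the body, with the fingers never on the quartz and without knocking it, and present it to the inspection camera: right way up and level, open quartz end pointing straight into the lens, centred on it, the end 60 mm in front of the lens. Finish there, still holding it steady in the air; do not disturb the grey torch, the other things on the bench or the camera's setting.

Things in the scene. Friction and masses are not known exactly. Their poses are not given: they have to be found in the camera images.
- tray: White tray 370 x 230 mm, side walls 68 mm high; fixed. Origin: centre of its underside; x along it from the torch half (-x) to the small-parts half (+x). Torch half: black foam floor at z 14 mm, two beds along x at y = +46 and -46 mm, either torch in either; torch bodies at x = -132 mm with free floor beside them for fingers, quartz in a channel between foam blocks 34 mm high.
- cover (a joint): Clear plastic cover, 184 x 214 x 4 mm, top face 62 mm above the bench, sliding level in grooves along the tray's x. 0 = shut over the torch half; 0.18 m = fully open at its stop, lying over the small-parts half. Starts 0 to 25 mm open, stays where left, takes about 2 N to slide.
- cover_handle (a point): Middle of the black grip bar on the cover: 12 mm thick along the slide, 60 mm wide across it, 22 mm high (11 mm above and below this point; its foot is on the cover's top face, 22 mm from the cover's trailing edge). x points the way the cover opens (the tray's x), z up.
- torch_center (a point): Centre of the torch's blue body, 50 (x) x 34 (y) x 40 (z) mm. x points to the open quartz end and in the bed lies along the tray's x within 3 degrees; z: its ribbed upper side, up in the tray. On the x line a 6 mm blue collar, then the 20 mm quartz tube; gas ports stand 17 mm out of the -x face. 90 to 150 g, balanced within 20 mm of this point.
- torch_tip (a point): Centre of the open end of the blue torch's quartz tube, 100 mm from torch_center along x. Same axes as torch_center.
- spare_center (a point): Centre of the body of the other torch, the same in shape but with a light grey body, lying in the other bed; it stays there.
- stand: Camera stand left on the bench, fixed: base 170 x 150 x 18 mm, steel post 368 mm high. Origin on the bench, 55 mm in front of the post. The camera on the post is white, 46 mm square, with a black lens in a white ring light 66 mm across; its level axis is 165 to 245 mm above the bench, different each time.
- lens (a point): Centre of the front face of the lens and ring light. x points level along the optical axis INTO the camera (the camera looks along -x); z up.
- focus (a point): Where the open quartz end must be: on the optical axis, 60 mm in front of the lens face (60 mm along -x from point lens). Same axes as lens.
- cone: Nickel sampler cone, 50 mm disc with a low cone 17 mm high, lying in the small-parts half of the tray. Bystander. Origin: centre of its underside.
- nebuliser: Small glass nebuliser with red ends, about 60 mm long and 18 mm high, in the small-parts half of the tray. Bystander. Origin: its underside, near the middle.
- flask: Glass conical flask, 84 mm wide, 129 mm high, towards the back of the bench. Bystander. Origin: centre of its underside.
- washbottle: White wash bottle with blue cap and bent spout, 60 mm wide, 177 mm high, towards the back of the bench. Bystander. Origin: centre of its underside.
- calculator: Flat grey calculator, 135 x 78 x 14 mm, right back of the bench. Bystander. Origin: centre of its underside.
- mouse: Black computer mouse, 105 x 60 x 31 mm, on a blue round mat on the right. Bystander. Origin: centre of its underside.

How it is judged (in metres and radians):
On the way, in this order (a step that is already met when the one before it is completed fails the run):
1. the cover is slid fully open (value of joint cover above 0.165 m and height (world z) of torch_center below 0.06 m), for 0.2 s.
2. the blue torch is lifted out of the tray in the fingers (height (world z) of torch_center above 0.1 m and height (world z) of torch_tip above 0.09 m and contact force between torch and the fingers above 1 N), for 0.2 s.
At the end, for the whole second after the job is handed in: Blue torch held still in the air by the fingers alone: quartz end within 12 mm of the 60 mm distance and 10 mm of the optical axis sideways and in height, pointing into the lens and right way up within 8 degrees; cover at least 160 mm open; grey torch within 15 mm of its place (x of torch_tip in the frame of focus between -0.012 and 0.012 m and y of torch_tip in the frame of focus between -0.01 and 0.01 m and z of torch_tip in the frame of focus between -0.01 and 0.01 m and x of torch_center in the frame of focus below -0.08 m and angle between the x axis of torch_center and the x axis of focus, either way round below 0.15 rad and angle between torch_center's own z axis and vertical below 0.15 rad and contact force between torch and the fingers above 1 N and contact force between torch and tray below 0.1 N and contact force between torch and stand below 0.1 N and linear speed of torch below 0.02 m/s and angular speed of torch below 0.15 rad/s and value of joint cover above 0.16 m and distance of spare_center from where it was at the start of the episode below 0.015 m and height (world z) of spare_center below 0.05 m); the arm keeps its last pose, push and grip.
It fails at once if the fingers touch the quartz tube (contact force between torch_c0 and the fingers above 0.5 N).
It fails at once if the quartz tube is knocked (contact force between torch_c0 and anything else above 12 N).
It fails at once if the grey torch is disturbed (distance of spare_center from where it was at the start of the episode above 0.015 m).
It fails at once if the camera's setting is disturbed (distance of focus from where it was at the start of the episode above 0.005 m).
It fails at once if a bystander is disturbed (distance of any of cone, nebuliser, flask, washbottle, calculator, mouse from where it was at the start of the episode above 0.02 m).
It also fails if it takes over 54 s, if anything falls off the work surface, if the arm or the gripper's body presses on something with over 40 N, if the wrist force passes 120 N, or if a joint passes its speed limit or range.

## Working session

There is one attempt and no reset: what is moved stays moved. The work goes in short steps, Python scripts to look and compute and a tool call to move; the robot and the scene stay as the last step left them, time stands still between calls to the robot, and variables do not carry over. Pictures are saved under pics/ and viewed, about 8 in all and at most 12, crops included, and the job is handed in when it is done.

Besides the shell and the picture viewer there is one more tool, called after "Request:" as name(argument=value, ...) on one line, values as JSON. move_arm: Moves the arm, as the interface text tells. Scaled input: -1 to 1 covers 0.025 m each way for a shift and 6 degrees each way for a turn. Its arguments: {"type":"object","properties":{"plan":{"type":"array","items":{"type":"array","items":{"type":"array","items":{"type":"number"}}}},"grip_force":{"type":"number"}},"required":["plan"]}

```bash
mkdir -p pics; ls
cat > h.py <<'E'
import numpy as np, cv2
from workcell import ctrl
def grab(n,save=None):
    f=ctrl.grab_frame(n)
    if save: cv2.imwrite('pics/'+save,f['image'][:,:,::-1])
    return f
def cloud(f):
    K=np.array(f['K']);z=f['range_z'];v,u=np.indices(z.shape)
    p=np.stack([(u-K[0,2])/K[0,0]*z,(v-K[1,2])/K[1,1]*z,z],-1)
    w=p@np.array(f['orientation']).T+np.array(f['position']); w[z==0]=np.nan
    return w
E
python3 - <<'E'
from h import *
for n in('side','top'):
    f=grab(n,n+'1.png');print(n,f['position'],f['orientation'],f['K']);np.savez(n+'1.npz',**f)
print(ctrl.state(),ctrl.pinch_z)
E
```

```text
pics
side [ 0.26952328 -1.13622838  1.0243186 ] [[ 0.96126353 -0.16747046  0.21892023]
 [-0.27562636 -0.58862795  0.75996529]
 [ 0.00159083 -0.79086711 -0.61198586]] [[532.32123717   0.         274.9447131 ]
 [  0.         532.32123717 218.21860243]
 [  0.           0.           1.        ]]
top [0.38846724 0.01022645 1.68797139] [[ 0.01073493 -0.98934158  0.14521708]
 [-0.99993853 -0.01102416 -0.0011871 ]
 [ 0.00277535 -0.14519541 -0.98939911]] [[542.43469849   0.         280.04527753]
 [  0.         542.43469849 215.24478938]
 [  0.           0.           1.        ]]
{'time': 0.1, 'joint_positions': array([-7.98774018e+01,  1.40802477e+01,  8.93177596e+01, -6.96793087e-04,
        7.67019943e+01, -9.97518542e+00]), 'qvel': array([-0.00086122,  0.01915683, -0.22604329, -0.11941875, -0.05918778,
        0.02904025]), 'joint_torque': array([-5.76516359e-04, -4.30669284e+01, -3.27129686e+01, -1.02631323e-04,
        2.85517221e-03,  9.03285766e-07]), 'tool_pos': array([ 0.22326873, -0.60991902,  0.23029063]), 'tcp_rot': array([[-3.18405868e-04,  3.43625731e-01, -9.39106626e-01],
       [ 1.71610633e-03, -9.39105103e-01, -3.43625755e-01],
       [-9.99998477e-01, -1.72101928e-03, -2.90681715e-04]]), 'force': array([-0.77297741,  0.02509911, -0.26197197]), 'wrist_torque': array([-0.00152118, -0.02478527,  0.03995055]), 'grip_width': 0.08541801415098724} 0.0187
```

View pics/side1.png

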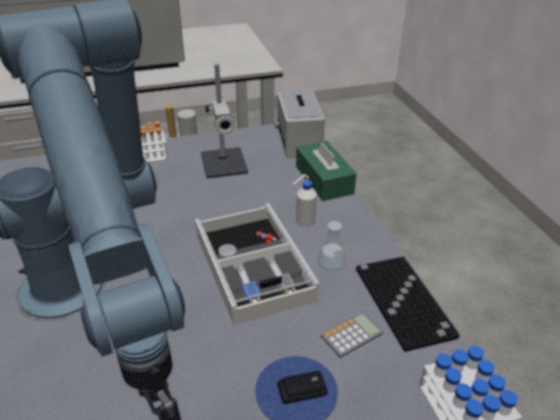

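View pics/top1.png

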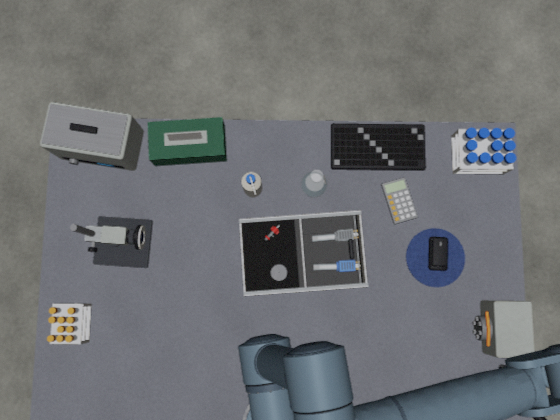

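The side view shows the tray (200–315, 205–320) with the blue torch at (250,289), and the stand at (223,160) facing the tray. The top view shows tray corners near (240,217), (360,212), (367,289) and (245,294), blue body at (347,266), grey body at (346,235), and the lens at about (139,237).

Run:
```python
from h import *
t=dict(np.load('top1.npz'));s=dict(np.load('side1.npz'))
a=cv2.resize(t['image'][205:300,230:375,::-1],None,fx=5.5,fy=5.5,interpolation=cv2.INTER_CUBIC)
cv2.imwrite('pics/c1.png',a)
a=cv2.resize(t['image'][205:275,60:160,::-1],None,fx=5,fy=5,interpolation=cv2.INTER_CUBIC)
b=cv2.resize(s['image'][60:180,190:260,::-1],None,fx=4,fy=4,interpolation=cv2.INTER_CUBIC)
c=np.zeros((480,800,3),np.uint8);c[:350,:500]=a;c[:,510:790]=b
cv2.imwrite('pics/c2.png',c)
for n,f in(('t',t),('s',s)):
    w=cloud(f);np.save(n+'w.npy',w)
w=np.load('tw.npy')
for u,v in[(347,266),(346,235),(361,252),(242,218),(361,213),(366,289),(245,293),(320,267),(303,250),(138,237),(120,235),(105,235),(80,231)]: print(u,v,w[v,u].round(4))
```

```text
347 266 [ 0.476  -0.1935  0.0624]
346 235 [ 0.569  -0.191   0.0631]
361 252 [ 0.5216 -0.2421  0.0207]
242 218 [0.6259 0.1275 0.0014]
361 213 [ 0.6346 -0.2351  0.0757]
366 289 [ 0.4092 -0.2599 -0.0027]
245 293 [0.3928 0.1094 0.0675]
320 267 [ 0.472  -0.1125  0.0655]
303 250 [ 0.5223 -0.0617  0.0638]
138 237 [0.5371 0.3867 0.247 ]
120 235 [0.5436 0.4397 0.2311]
105 235 [0.5425 0.4782 0.2371]
80 231 [0.5413 0.5089 0.3374]
```

View pics/c1.png

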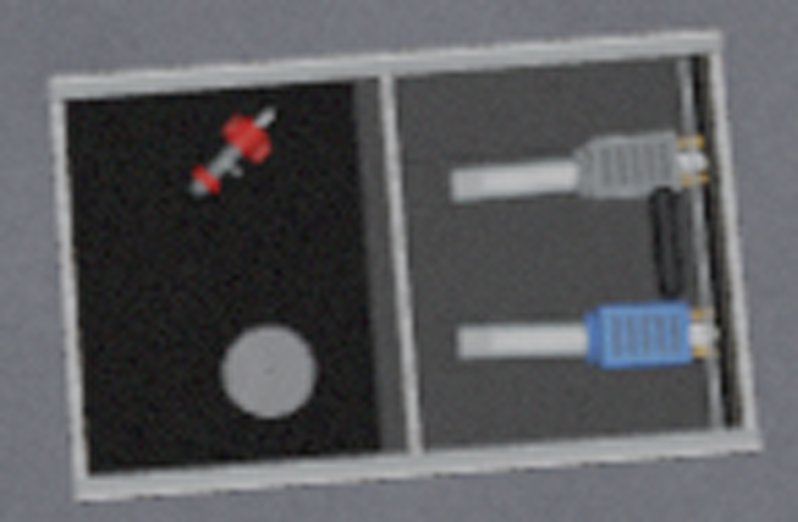

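View pics/c2.png

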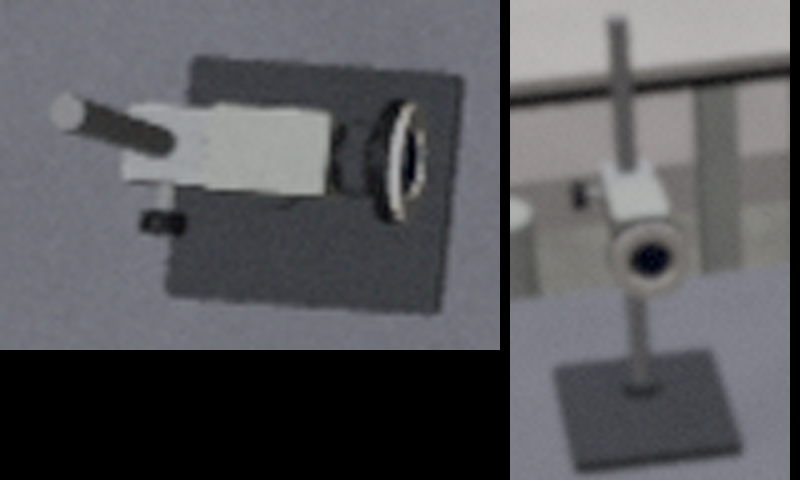

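Cover edge shows at crop (715,420) and the handle bar at (668,242), with the blue torch in the near bed with its tip at (460,343). The lens sits at crop (408,160) from the top and (650,258) from the side.

```bash
cat >> h.py <<'E'
def ray(f,u,v):
    d=np.array(f['orientation'])@np.linalg.solve(np.array(f['K']),[u,v,1.]);return np.array(f['position']),d
def onz(f,u,v,z):
    p,d=ray(f,u,v);return p+d*(z-p[2])/d[2]
def tri(r1,r2):
    (p,d),(q,e)=r1,r2;s=np.linalg.lstsq(np.stack([d,-e],1),q-p,rcond=None)[0]
    a=p+s[0]*d;b=q+s[1]*e;return (a+b)/2,np.linalg.norm(a-b)
E
python3 - <<'E'
from h import *
t=dict(np.load('top1.npz'));s=dict(np.load('side1.npz'));tw=np.load('tw.npy');sw=np.load('sw.npy')
C=lambda x,y,z:onz(t,230+(x-2.2)/5.5,205+(y-2.2)/5.5,z)
cs=np.array([C(*p,.068) for p in[(50,78),(720,32),(762,450),(77,498)]]);print(cs.round(4),'ctr',cs.mean(0).round(4))
ax=(cs[0]+cs[3]-cs[1]-cs[2]);print('tray yaw',np.degrees(np.arctan2(ax[1],ax[0])),np.linalg.norm(ax)/2)
ay=cs[0]+cs[1]-cs[2]-cs[3];print(np.degrees(np.arctan2(ay[1],ay[0])),np.linalg.norm(ay)/2)
print('handle',C(668,242,.084),'blue',C(642,335,.054),'grey',C(630,167,.054),'tip',C(460,343,.034),'gtip',C(452,185,.034))
print('coverhandle ends',C(665,190,.084),C(672,296,.084))
print('cover edge',C(686,60,.062),C(717,430,.062))
b=(225,124.5);a=(60+408/5-.4,205+160/5-.4)
print('lens',tri(ray(t,*a),ray(s,190+140/4-.4,60+258/4-.4)))
# side camera: ring points
P=sw[110:140,210:240].reshape(-1,3);I=s['image'][110:140,210:240].reshape(-1,3).mean(1)
m=(P[:,1]<.46)&(P[:,1]>.3)&(P[:,2]>.12);Q=P[m];print(m.sum(),np.percentile(Q,[0,5,50,95,100],axis=0).round(3))
# stand base corners from top crop, z .018
D=lambda x,y,z:onz(t,60+(x-2)/5,205+(y-2)/5,z)
sc=np.array([D(*p,.018) for p in[(192,57),(463,77),(440,314),(167,296)]]);print(sc.round(4))
e=sc[0]+sc[3]-sc[1]-sc[2];e2=sc[0]+sc[1]-sc[2]-sc[3];print('stand yaw',np.degrees(np.arctan2(e[1],e[0])),np.degrees(np.arctan2(e2[1],e2[0])),np.linalg.norm(e)/2,np.linalg.norm(e2)/2,sc.mean(0))
print('body axis', [D(*p,.24) for p in [(325,150),(150,140),(205,108),(330,113),(205,190),(325,194)]])
E
```

```text
[[ 0.6141  0.1328  0.068 ]
 [ 0.6437 -0.2348  0.068 ]
 [ 0.416  -0.255   0.068 ]
 [ 0.3865  0.1134  0.068 ]] ctr [ 0.5151 -0.0609  0.068 ]
tray yaw 94.59544493915779 0.3692230626378339
4.975534274522699 0.22848527050937426
handle [ 0.52634643 -0.20315984  0.084     ] blue [ 0.47786942 -0.19252105  0.054     ] grey [ 0.57008101 -0.18655657  0.054     ] tip [ 0.47345905 -0.0943529   0.034     ] gtip [ 0.56112893 -0.08973447  0.034     ]
coverhandle ends [ 0.55446497 -0.20177193  0.084     ] [ 0.49730198 -0.20506917  0.084     ]
cover edge [ 0.62881477 -0.21683962  0.062     ] [ 0.42660077 -0.23176909  0.062     ]
lens (array([0.5402799 , 0.38617623, 0.21649886]), np.float64(0.0023162809629785758))
426 [[0.505 0.374 0.181]
 [0.511 0.378 0.189]
 [0.537 0.385 0.224]
 [0.563 0.443 0.244]
 [0.57  0.459 0.25 ]]
[[0.6249 0.574  0.018 ]
 [0.6142 0.4051 0.018 ]
 [0.4674 0.4126 0.018 ]
 [0.4766 0.5805 0.018 ]]
stand yaw 86.62623111440088 -2.720800600831032 0.16870238891895153 0.14771282013345216 [0.54578798 0.49303178 0.018     ]
body axis [array([0.5438858 , 0.42477415, 0.24      ]), array([0.5482418 , 0.51887241, 0.24      ]), array([0.56586068, 0.49040707, 0.24      ]), array([0.56389836, 0.42313511, 0.24      ]), array([0.52166618, 0.48781041, 0.24      ]), array([0.52022573, 0.4235359 , 0.24      ])]
```

Request:
move_arm(plan=[[[0,0,0,-1,0,0,255],[0,0,0,-1,0,0,255],[0,0,0,-1,0,0,255],[0,0,0,-1,0,0,255],[0,0,0,-1,0,0,255],[0,0,0,-1,0,0,255],[0,0,0,-1,0,0,255],[0,0,0,-1,0,0,255],[0,0,0,-1,0,0,255],[0,0,0,-1,0,0,255],[0,0,0,-1,0,0,255],[0,0,0,-1,0,0,255]]], grip_force=30)

```text
time: 1.1
tool_pos: [0.2233, -0.6101, 0.2306]
tcp_rot: [[-0.0, 0.999, 0.042], [0.001, 0.042, -0.999], [-1.0, -0.0, -0.001]]
force: [0.5, -1.3, 0.0]
grip_width: -0.0
```

```bash
cat >> h.py <<'E'
from scipy.spatial.transform import Rotation as R
def togo(pos,yaw):
    "shift in units (after turning) and turn in units to TCP pos with tool x down, tool y at yaw"
    s=ctrl.state();T=np.array(s['tcp_rot']);a=np.radians(yaw)
    y=np.array([np.cos(a),np.sin(a),0]);x=np.array([0,0,-1.]);G=np.stack([x,y,np.cross(x,y)],1)
    d=np.array(pos)-s['tool_pos']
    print('t',s['time'],'pos',s['tool_pos'].round(4),'F',s['force'].round(1),'w',round(s['grip_width'],4),'q',s['joint_positions'].round(0))
    print('shift after turn',(G.T@d/.025).round(3),'shift before',(T.T@d/.025).round(3),'turn',(np.degrees(R.from_matrix(T.T@G).as_rotvec())/6).round(3))
E
python3 -c "
from h import *
togo([.5287,-.2233,.16],4.8)"
```

```text
t 1.1 pos [ 0.2233 -0.6101  0.2306] F [ 0.5 -1.3  0. ] w -0.0 q [-80.  14.  89.  -0.  77. -82.]
shift after turn [  2.824  13.467 -14.394] shift before [  2.839  12.851 -14.944] turn [-0.401 -0.011  0.001]
```

Request:
move_arm(plan=[[[0,0,0,-0.4,0,0,255],[0,0.84,-0.9,0,0,0,255],[0,0.84,-0.9,0,0,0,255],[0,0.84,-0.9,0,0,0,255],[0,0.84,-0.9,0,0,0,255],[0,0.84,-0.9,0,0,0,255],[0,0.84,-0.9,0,0,0,255],[0,0.84,-0.9,0,0,0,255],[0,0.84,-0.9,0,0,0,255],[0,0.84,-0.9,0,0,0,255],[0,0.84,-0.9,0,0,0,255],[0,0.84,-0.9,0,0,0,255]]])

```text
time: 2.1
tool_pos: [0.4348, -0.344, 0.2308]
tcp_rot: [[-0.001, 0.997, 0.078], [0.001, 0.078, -0.997], [-1.0, -0.0, -0.001]]
force: [-0.5, 0.4, -0.5]
grip_width: 0.0
```

```bash
python3 -c "
from h import *
togo([.5287,-.2233,.10],4.8)"
```

```text
t 2.1 pos [ 0.4348 -0.344   0.2308] F [-0.5  0.4 -0.5] w 0.0 q [-50.   1. 103.   0.  75. -55.]
shift after turn [ 5.233  4.148 -4.496] shift before [ 5.234  4.126 -4.515] turn [-0.051 -0.006  0.004]
```

Request:
move_arm(plan=[[[0.6,0.83,-0.9,0,0,0,255],[0.6,0.83,-0.9,0,0,0,255],[0.6,0.83,-0.9,0,0,0,255],[0.6,0.83,-0.9,0,0,0,255],[0.8,0.83,-0.9,0,0,0,255],[1,0,0,0,0,0,255],[1,0,0,0,0,0,255],[0,0,0,0,0,0,255],[0,0,0,0,0,0,255]]])

```text
time: 2.85
tool_pos: [0.5277, -0.2244, 0.0998]
tcp_rot: [[-0.003, 0.997, 0.079], [0.002, 0.079, -0.997], [-1.0, -0.003, -0.003]]
force: [0.6, 0.3, 0.3]
grip_width: 0.0004
```

Run:
```python
from h import *
togo([.5287,-.2233,.07],4.8)
s=grab('side');a=cv2.resize(s['image'][200:330,180:330,::-1],None,fx=4.5,fy=4.5,interpolation=cv2.INTER_CUBIC);cv2.imwrite('pics/c3.png',a)
```

```text
t 2.85 pos [ 0.5277 -0.2244  0.0998] F [0.6 0.3 0.3] w 0.0004 q [-34.  13. 105.  -0.  62. -39.]
shift after turn [ 1.193  0.042 -0.042] shift before [ 1.193  0.045 -0.039] turn [-0.048 -0.024  0.03 ]
```

View pics/c3.png

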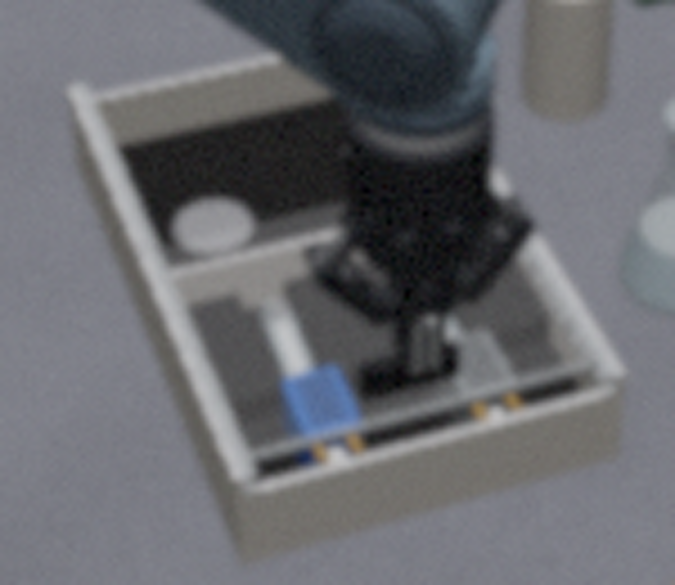

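The shut fingertips (428,370) sit just behind the handle bar (360–450,370); blue body at (320,400).

Request:
move_arm(plan=[[[0.15,0.04,0.08,0,0,0,255],[0.5,0,0,0,0,0,255],[0.5,0,0,0,0,0,255],[0,0,0,0,0,0,255],[0,0,-0.1,0,0,0,255],[0,0,-0.2,0,0,0,255],[0,0,-0.2,0,0,0,255],[0,0,-0.2,0,0,0,255],[0,0,-0.2,0,0,0,255]]])

```text
time: 3.65
tool_pos: [0.5284, -0.2044, 0.0729]
tcp_rot: [[0.001, 0.997, 0.079], [-0.001, 0.079, -0.997], [-1.0, 0.0, 0.001]]
force: [0.4, -1.7, -0.6]
grip_width: 0.0003
```

Request:
move_arm(plan=[[[0,0,-0.4,0,0,0,255],[0,0,-0.5,0,0,0,255],[0,0,-0.5,0,0,0,255],[0,0,-0.5,0,0,0,255],[0,0,-0.5,0,0,0,255],[0,0,-0.5,0,0,0,255],[0,0,-0.5,0,0,0,255],[0,0,-0.5,0,0,0,255],[0,0,-0.5,0,0,0,255],[0,0,-0.5,0,0,0,255],[0,0,-0.3,0,0,0,255],[0,0,-0.1,0,0,0,255]]])

```text
time: 4.65
tool_pos: [0.5176, -0.0711, 0.0724]
tcp_rot: [[-0.0, 0.997, 0.08], [0.0, 0.08, -0.997], [-1.0, -0.0, -0.0]]
force: [-0.9, -2.1, 0.7]
grip_width: -0.0001
```

Run:
```python
from h import *
togo([.5287,-.2233,.07],4.8)
s=grab('side');w=cloud(s);a=cv2.resize(s['image'][200:330,180:330,::-1],None,fx=4.5,fy=4.5,interpolation=cv2.INTER_CUBIC);cv2.imwrite('pics/c4.png',a)
```

```text
t 4.65 pos [ 0.5176 -0.0711  0.0724] F [-0.9 -2.1  0.7] w -0.0001 q [-20.   9. 113.   0.  58. -25.]
shift after turn [ 0.095 -0.066  6.102] shift before [ 0.092 -0.042  6.103] turn [-0.038 -0.005  0.003]
```

View pics/c4.png

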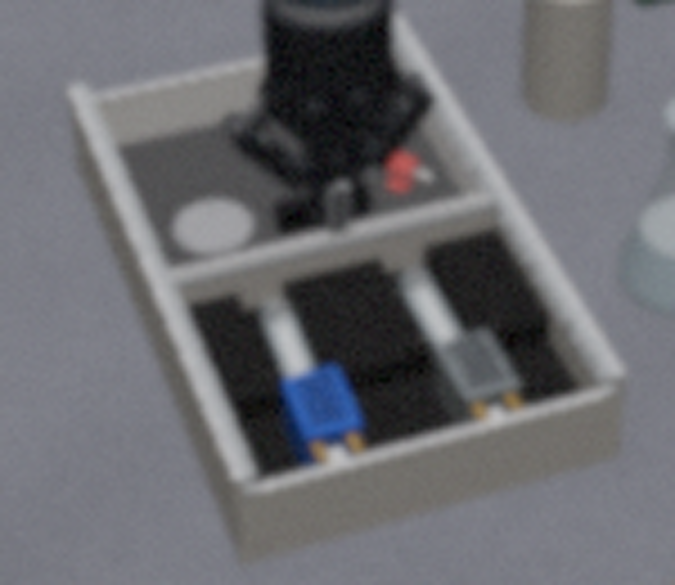

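The torch half is uncovered and the handle is at (320,205); the stop isn't felt yet (2 N). I'll keep pushing gently.

Request:
move_arm(plan=[[[0,0,-0.1,0,0,0,255],[0,0,-0.1,0,0,0,255],[0,0,-0.1,0,0,0,255],[0,0,-0.1,0,0,0,255]]])

```text
time: 5.03
tool_pos: [0.5169, -0.0628, 0.0724]
tcp_rot: [[-0.0, 0.997, 0.078], [-0.0, 0.078, -0.997], [-1.0, -0.0, -0.0]]
force: [0.2, -1.3, -0.1]
grip_width: 0.0001
```

Request:
move_arm(plan=[[[0,0,-0.08,0,0,0,255],[0,0,-0.08,0,0,0,255]]])

```text
time: 5.2
tool_pos: [0.5167, -0.059, 0.0724]
tcp_rot: [[-0.0, 0.997, 0.079], [-0.001, 0.079, -0.997], [-1.0, -0.0, 0.001]]
force: [-0.6, -11.7, -3.1]
grip_width: 0.0003
```

Request:
move_arm(plan=[[[0,0,0,0,0,0,255],[0,0,0,0,0,0,255],[0,0,0,0,0,0,255],[0,0,0.16,0,0,0,255],[0,0,0.1,0,0,0,255],[-1,0,0,0,0,0,75],[-1,0,0,0,0,0,75],[-1,0,0,0,0,0,75],[-1,0,0,0,0,0,75],[0,0,0,0,0,0,75],[0,0,0,0,0,0,75]]])

```text
time: 6.12
tool_pos: [0.5184, -0.0654, 0.1745]
tcp_rot: [[0.004, 0.997, 0.078], [-0.0, 0.078, -0.997], [-1.0, 0.004, 0.001]]
force: [-0.6, -0.0, -0.9]
grip_width: 0.0599
```

Run:
```python
from h import *
t=grab('top');s=grab('side');np.savez('top2.npz',**t);np.savez('side2.npz',**s)
c=np.zeros((600,800,3),np.uint8)
a=cv2.resize(t['image'][205:300,295:375,::-1],None,fx=5,fy=5,interpolation=cv2.INTER_CUBIC)
b=cv2.resize(s['image'][250:330,210:290,::-1],None,fx=4.9,fy=4.9,interpolation=cv2.INTER_CUBIC)
c[:475,:400]=a;c[:392,408:]=b;cv2.imwrite('pics/c5.png',c)
st=ctrl.state();print(st['tool_pos'],st['grip_width'],st['force'])
# blue pixels
w=cloud(t);i=t['image'].astype(int);m=(i[...,2]-i[...,0]>50)
v,u=np.nonzero(m);k=(u>300)&(u<370)&(v>240)&(v<290);v,u=v[k],u[k]
P=w[v,u];print(k.sum(),u.min(),u.max(),v.min(),v.max(),np.nanmedian(P,0))
top=P[P[:,2]>.045];print(len(top),np.median(top,0),np.nanpercentile(top,[2,98],axis=0))
r=cv2.minAreaRect(np.stack([u,v],1).astype(np.float32));print(r)
```

```text
[ 0.51673375 -0.06486053  0.17168431] 0.06044341381337968 [-0.14210225 -0.10831511 -0.20357049]
217 336 355 260 271 [ 0.4781436  -0.19124923  0.05243643]
193 [ 0.47698927 -0.19401799  0.05302853] [[ 0.46138392 -0.21685562  0.04626158]
 [ 0.49467624 -0.16526932  0.0611541 ]]
((345.5, 265.5), (11.0, 19.0), 90.0)
```

View pics/c5.png

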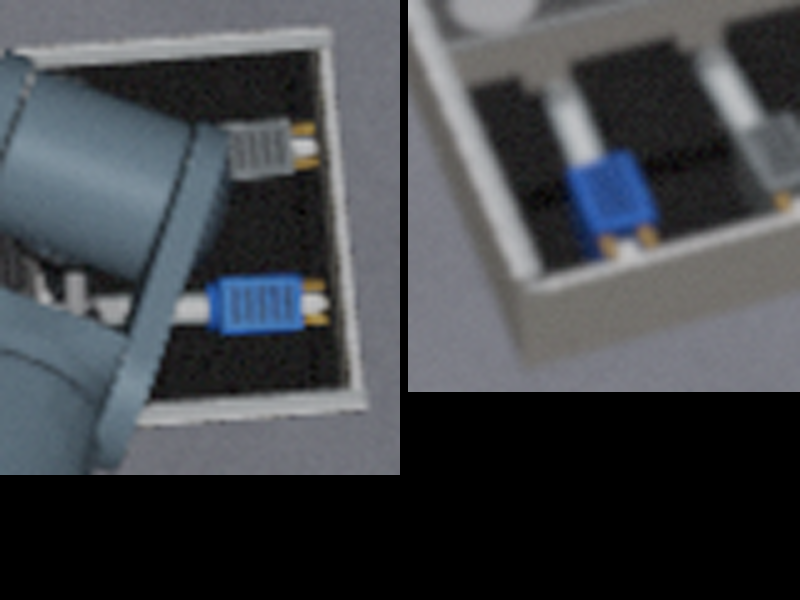

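Fully uncovered: the blue body spans crop (218–303, 277–332), and its yaw is about 93°.

Run:
```python
from h import *
t=dict(np.load('top2.npz'));s=dict(np.load('side2.npz'))
print(onz(t,295+(260-2)/5,205+(304-2)/5,.054))
# side: body top face corners in crop: (568,172),(632,150),(658,208),(597,228)
print(np.mean([onz(s,210+(x-408-2)/4.9,250+(y-2)/4.9,.054) for x,y in[(571,172),(632,151),(657,208),(594,230)]],0))
togo([.478,-.1925,.10],3.2)
```

```text
[ 0.47820525 -0.19334307  0.054     ]
[ 0.47893915 -0.19527618  0.054     ]
t 6.2167 pos [ 0.5167 -0.0649  0.1717] F [-0.1 -0.1 -0.2] w 0.0604 q [-20.   0. 111.   0.  69. -24.]
shift after turn [ 2.867 -1.832  5.011] shift before [ 2.864 -1.941  4.972] turn [ 0.215 -0.011  0.012]
```

Request:
move_arm(plan=[[[0,0,0,0.21,0,0,75],[0,-0.36,1,0,0,0,75],[0.3,-0.36,1,0,0,0,75],[0.6,-0.36,1,0,0,0,75],[0.8,-0.36,1,0,0,0,75],[0.8,-0.36,1,0,0,0,75],[0.35,0,0.05,0,0,0,75],[0,0,0,0,0,0,75],[0,0,0,0,0,0,75]]])

```text
time: 6.97
tool_pos: [0.4789, -0.193, 0.1002]
tcp_rot: [[-0.002, 0.998, 0.056], [0.002, 0.056, -0.998], [-1.0, -0.002, -0.002]]
force: [0.2, 0.0, 0.3]
grip_width: 0.06
```

Run:
```python
from h import *
togo([.478,-.1935,.018],3.2)
s=grab('side')
cv2.imwrite('pics/c6.png',cv2.resize(s['image'][230:330,190:310,::-1],None,fx=5,fy=5,interpolation=cv2.INTER_CUBIC))
```

```text
t 6.9667 pos [ 0.4789 -0.193   0.1002] F [0.2 0.  0.3] w 0.06 q [-35.   6. 114.   0.  61. -38.]
shift after turn [ 3.289 -0.036  0.018] shift before [ 3.289 -0.029  0.024] turn [-0.001 -0.019  0.019]
```

View pics/c6.png

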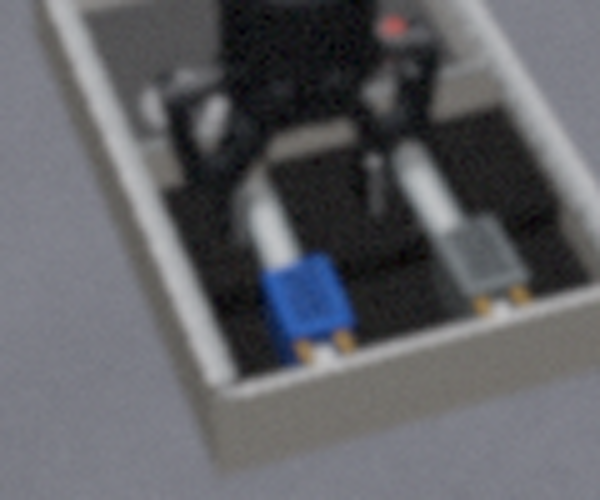

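The fingers (tips at (245,235) and (377,210)) straddle the blue body (310,300) evenly. I'm descending to grip.

Request:
move_arm(plan=[[[0.6,-0.03,0.02,0,0,0,75],[0.6,0,0,0,0,0,75],[0.6,0,0,0,0,0,75],[0.6,0,0,0,0,0,75],[0.5,0,0,0,0,0,75],[0.35,0,0,0,0,0,75],[0,0,0,0,0,0,75],[0,0,0,0,0,0,75]]])

```text
time: 7.68
tool_pos: [0.4793, -0.1942, 0.0205]
tcp_rot: [[0.001, 0.998, 0.057], [-0.0, 0.057, -0.998], [-1.0, 0.001, 0.0]]
force: [-0.2, -0.1, 0.3]
grip_width: 0.0605
```

Request:
move_arm(plan=[[[0,0,0,0,0,0,110],[0,0,0,0,0,0,130],[0,0,0,0,0,0,145],[0,0,0,0,0,0,160],[0,0,0,0,0,0,180],[0,0,0,0,0,0,200],[0,0,0,0,0,0,200],[0,0,0,0,0,0,200],[0,0,0,0,0,0,200],[0,0,0,0,0,0,200]]], grip_force=35)

```text
time: 8.52
tool_pos: [0.4792, -0.1947, 0.0207]
tcp_rot: [[0.001, 0.998, 0.056], [-0.001, 0.056, -0.998], [-1.0, 0.001, 0.001]]
force: [-0.6, 0.7, 6.3]
grip_width: 0.0335
```

Request:
move_arm(plan=[[[-0.15,0,0,0,0,0,200],[-0.3,0,0,0,0,0,200],[-0.5,0,0,0,0,0,200],[-0.6,0,0,0,0,0,200],[-0.7,0,0,0,0,0,200],[-0.8,0,0,0,0,0,200],[-0.8,0,0,0,0,0,200],[-0.8,0,0,0,0,0,200],[-0.8,0,0,0,0,0,200],[-0.5,0,0,0,0,0,200],[0,0,0,0,0,0,200],[0,0,0,0,0,0,200]]])

```text
time: 9.52
tool_pos: [0.4789, -0.1944, 0.1693]
tcp_rot: [[0.001, 0.998, 0.056], [-0.001, 0.056, -0.998], [-1.0, 0.001, 0.001]]
force: [0.4, 0.3, -1.0]
grip_width: 0.0337
```

Run:
```python
from h import *
togo([.53,.226,.20],-3)
t=grab('top');s=grab('side');np.savez('side3.npz',**s);np.savez('top3.npz',**t)
c=np.zeros((600,800,3),np.uint8)
c[:500,:400]=cv2.resize(s['image'][200:300,200:280,::-1],None,fx=5,fy=5,interpolation=cv2.INTER_CUBIC)
c[:500,400:]=cv2.resize(t['image'][200:300,290:370,::-1],None,fx=5,fy=5,interpolation=cv2.INTER_CUBIC)
cv2.imwrite('pics/c7.png',c)
```

```text
t 9.5167 pos [ 0.4789 -0.1944  0.1693] F [ 0.4  0.3 -1. ] w 0.0337 q [-35.  -0. 112.   0.  68. -38.]
shift after turn [ -1.227   1.162 -16.901] shift before [ -1.237   2.993 -16.673] turn [ 1.04   0.007 -0.011]
```

View pics/c7.png

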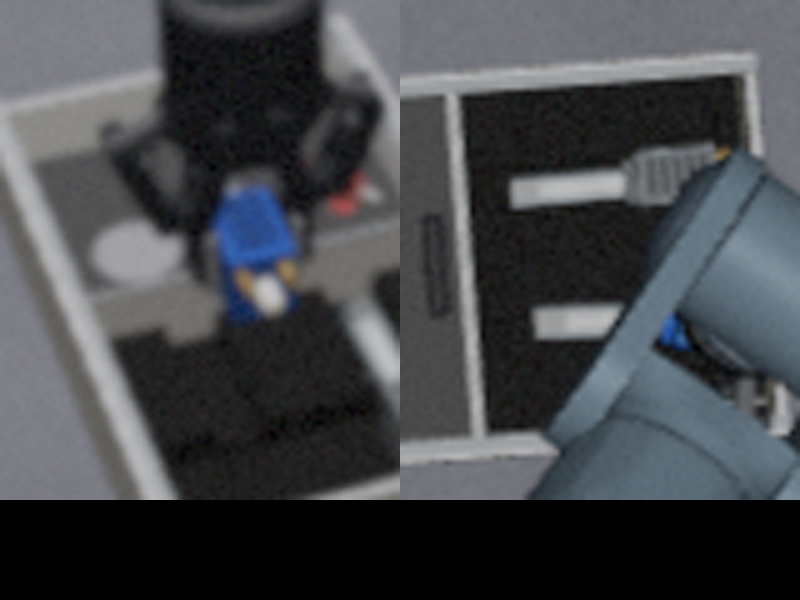

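The torch is held level, its tip at top-crop (535,323), and the grey torch is still in its bed. I'm refining the lens pose and tip offset from depth.

Run:
```python
from h import *
t=dict(np.load('top3.npz'));s=dict(np.load('side3.npz'))
w=cloud(t)
# quartz in air
Q=w[255:275,312:332].reshape(-1,3);Q=Q[Q[:,2]>.12];print('quartz',len(Q),np.percentile(Q,[1,10,50,90,99],axis=0).round(4))
m=np.abs(Q[:,2]-np.median(Q[:,2]))<.02;Q=Q[m]
print('slope z/y',np.polyfit(Q[:,1],Q[:,2],1),'x/y',np.polyfit(Q[:,1],Q[:,0],1))
print('tip',onz(t,290+(535-402)/5,200+(323-2)/5,.1826))
# lens plane, average over side frames
for n in(1,2,3):
    f=dict(np.load(f'side{n}.npz'));W=cloud(f)
    P=W[108:142,208:242].reshape(-1,3);P=P[(P[:,1]>.35)&(P[:,1]<.405)&(P[:,2]>.15)]
    for _ in range(5):
        A=np.c_[P[:,0],P[:,2],np.ones(len(P))];c=np.linalg.lstsq(A,P[:,1],rcond=None)[0];r=P[:,1]-A@c;P=P[np.abs(r)<2*r.std()+1e-4]
    print(len(P),'yaw',90+np.degrees(np.arctan(c[0])),'pitchslope',c[1],'mid',((P.max(0)+P.min(0))/2).round(4),P.mean(0).round(4),np.ptp(P,0).round(3))
# arm masks: washbottle
B=w[170:200,238:266].reshape(-1,3);B=B[B[:,2]>.1];print('bottle',B.min(0),B.max(0))
togo([.529,.166,.203],-2.9)
```

```text
quartz 133 [[ 0.4348 -0.1336  0.1758]
 [ 0.4401 -0.1278  0.1842]
 [ 0.4712 -0.1087  0.1907]
 [ 0.4822 -0.0982  0.4736]
 [ 0.4826 -0.0957  0.4972]]
slope z/y [-0.10401479  0.17724725] x/y [-0.03603109  0.46969979]
tip [ 0.47355181 -0.09425722  0.1826    ]
292 yaw 86.44385637077005 pitchslope 0.005930477511064569 mid [0.5374 0.3834 0.2155] [0.537  0.3834 0.2155] [0.065 0.015 0.069]
  ret = _var(a, axis=axis, dtype=dtype, out=out, ddof=ddof,
  arrmean = um.true_divide(arrmean, div, out=arrmean,
  ret = ret.dtype.type(ret / rcount)
Traceback (most recent call last):
ValueError: zero-size array to reduction operation maximum which has no identity
```

Run:
```python
from h import *
w=cloud(dict(np.load('top1.npz')))
B=w[160:200,235:270].reshape(-1,3);B=B[B[:,2]>.1];print('bottle',B.min(0),B.max(0))
togo([.5262,.1649,.2035],-3.2)
```

```text
bottle [0.67253808 0.06595567 0.10004818] [0.75102847 0.1228435  0.18030406]
t 9.6167 pos [ 0.4779 -0.1938  0.1675] F [-0.2 -0.  -1. ] w 0.0338 q [-35.  -0. 112.   0.  68. -38.]
shift after turn [ -1.442   1.127 -14.433] shift before [ -1.425   2.735 -14.218] turn [ 1.073 -0.014  0.019]
```

Request:
move_arm(plan=[[[-0.5,0,0,0.36,0,0,200],[-0.5,0,0,0.36,0,0,200],[-0.4,0,0,0.35,0,0,200],[0,0.05,-0.4,0,0,0,200],[0,0.08,-0.8,0,0,0,200],[0,0.08,-1,0,0,0,200],[0,0.08,-1,0,0,0,200],[0,0.08,-1,0,0,0,200],[0,0.08,-1,0,0,0,200],[0,0.08,-1,0,0,0,200],[0,0.08,-1,0,0,0,200],[0,0.08,-1,0,0,0,200]]])

```text
time: 10.62
tool_pos: [0.5062, 0.0115, 0.2017]
tcp_rot: [[-0.003, 0.999, -0.054], [0.001, -0.054, -0.999], [-1.0, -0.003, -0.001]]
force: [-0.1, -0.6, -1.4]
grip_width: 0.0337
```

Request:
move_arm(plan=[[[0,0.08,-1,0,0,0,200],[0,0.08,-1,0,0,0,200],[0,0.08,-1,0,0,0,200],[0,0.08,-1,0,0,0,200],[0,0.08,-1,0,0,0,200],[0,0.06,-0.8,0,0,0,200],[0,0,-0.4,0,0,0,200],[0,0,0,0,0,0,200],[0,0,0,0,0,0,200],[0,0,0,0,0,0,200]]])

```text
time: 11.45
tool_pos: [0.527, 0.1628, 0.2031]
tcp_rot: [[-0.001, 0.998, -0.056], [-0.0, -0.056, -0.998], [-1.0, -0.001, 0.001]]
force: [0.3, 0.1, -0.8]
grip_width: 0.0332
```

Run:
```python
from h import *
togo([.5262,.1649,.2035],-3.2)
t=grab('top');s=grab('side');np.savez('side4.npz',**s);np.savez('top4.npz',**t)
c=np.zeros((560,800,3),np.uint8)
c[:560,:400]=cv2.resize(s['image'][90:230,170:270,::-1],None,fx=4,fy=4,interpolation=cv2.INTER_CUBIC)
c[:400,400:]=cv2.resize(t['image'][190:290,130:230,::-1],None,fx=4,fy=4,interpolation=cv2.INTER_CUBIC)
cv2.imwrite('pics/c8.png',c)
```

```text
t 11.45 pos [0.527  0.1628 0.2031] F [ 0.3  0.1 -0.8] w 0.0332 q [  5.   3. 105.  -0.  72.   9.]
shift after turn [-0.017 -0.037 -0.082] shift before [-0.017 -0.037 -0.082] turn [-0.001  0.005  0.012]
```

View pics/c8.png

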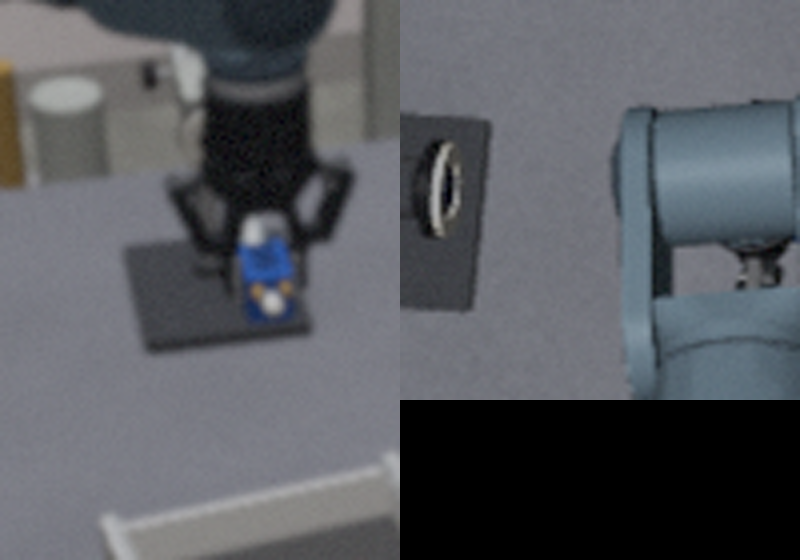

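The torch is 60 mm short of its place. The wrist hides the quartz from the top camera, so I'll check pitch and height by fitting the depth points from the body's top face and the quartz.

Run:
```python
from h import *
t=dict(np.load('top3.npz'));w=cloud(t)
print('top3 quartz');print(w[262:268,315:328,2].round(3));print(w[265,315:328,1].round(3))
s=dict(np.load('side4.npz'));W=cloud(s);i=s['image'].astype(int)
v,u=np.nonzero((i[...,2]-i[...,0]>50));k=(u>225)&(u<250)&(v>140)&(v<175);u,v=u[k],v[k]
P=W[v,u];print(k.sum())
G=np.array(ctrl.state()['tcp_rot']);p0=np.array(ctrl.state()['tool_pos']);L=(P-p0)@G
# tool frame: x down, z=-torch x. top face: x small, z in -0.025..0.025
for vv in range(v.min(),v.max()+1):
    q=L[v==vv]; print(vv,len(q),np.median(q,0).round(4),(q[:,1].min().round(3),q[:,1].max().round(3)))
print('quartz rows');
for vv in range(144,154): print(vv,[tuple(x) for x in ((W[vv,232:238]-p0)@G).round(3)[::2]], i[vv,233])
```

```text
top3 quartz
[[0.036 0.038 0.178 0.189 0.193 0.188 0.192 0.186 0.19  0.192 0.2   0.187
  0.187]
 [0.035 0.017 0.177 0.191 0.191 0.189 0.194 0.192 0.184 0.192 0.183 0.188
  0.19 ]
 [0.025 0.027 0.175 0.194 0.193 0.188 0.188 0.197 0.19  0.19  0.189 0.194
  0.194]
 [0.015 0.016 0.178 0.198 0.195 0.187 0.2   0.191 0.188 0.188 0.19  0.193
  0.193]
 [0.018 0.027 0.175 0.187 0.19  0.193 0.198 0.192 0.194 0.193 0.188 0.195
  0.186]
 [0.017 0.02  0.017 0.188 0.191 0.186 0.192 0.187 0.186 0.185 0.185 0.179
  0.188]]
[-0.101 -0.104 -0.096 -0.097 -0.1   -0.103 -0.105 -0.109 -0.112 -0.114
 -0.117 -0.119 -0.122]
131
149 2 [ 0.1883  0.0662 -0.4008] (np.float64(0.064), np.float64(0.068))
150 4 [-0.0313  0.0106 -0.023 ] (np.float64(0.006), np.float64(0.071))
151 9 [-0.0323  0.0052 -0.0166] (np.float64(-0.015), np.float64(0.068))
152 13 [-0.033  -0.0012 -0.0105] (np.float64(-0.022), np.float64(0.014))
153 13 [-0.0324 -0.0021 -0.006 ] (np.float64(-0.021), np.float64(0.015))
154 12 [-0.034  -0.002   0.0026] (np.float64(-0.017), np.float64(0.014))
155 13 [-0.0314 -0.0015  0.0032] (np.float64(-0.017), np.float64(0.015))
156 13 [-0.0326 -0.0021  0.0119] (np.float64(-0.019), np.float64(0.014))
157 13 [-0.032  -0.0032  0.0173] (np.float64(-0.019), np.float64(0.015))
158 12 [-0.0316 -0.0029  0.0212] (np.float64(-0.017), np.float64(0.013))
159 11 [-0.0305 -0.0053  0.0231] (np.float64(-0.018), np.float64(0.01))
160 7 [-0.0278 -0.0068  0.0256] (np.float64(-0.019), np.float64(0.001))
  return _methods._mean(a, axis=axis, dtype=dtype,
  ret = um.true_divide(
Traceback (most recent call last):
ValueError: zero-size array to reduction operation minimum which has no identity
```

The torch is level and its centre is 12.7 mm above the TCP. Making the last approach.

```bash
python3 -c "
from h import *
togo([.5296,.2248,.2033],-3.2)"
```

```text
t 11.55 pos [0.5273 0.1626 0.2035] F [-0.4 -0.3 -0.8] w 0.0335 q [  5.   2. 105.  -0.  72.   9.]
shift after turn [ 0.01  -0.048 -2.491] shift before [ 0.009 -0.05  -2.491] turn [-0.009  0.002  0.004]
```

Request:
move_arm(plan=[[[0,-0.05,-0.2,0,0,0,200],[0,0,-0.4,0,0,0,200],[0,0,-0.5,0,0,0,200],[0,0,-0.5,0,0,0,200],[0,0,-0.4,0,0,0,200],[0,0,-0.3,0,0,0,200],[0,0,-0.19,0,0,0,200],[0,0,0,0,0,0,200],[0,0,0,0,0,0,200],[0,0,0,0,0,0,200],[0,0,0,0,0,0,200]]])

```text
time: 12.47
tool_pos: [0.5297, 0.2254, 0.2038]
tcp_rot: [[-0.0, 0.998, -0.056], [-0.0, -0.056, -0.998], [-1.0, -0.0, 0.0]]
force: [-0.8, 0.2, -0.8]
grip_width: 0.0337
```

Run:
```python
from h import *
togo([.5296,.2248,.2033],-3.2)
t=grab('top');s=grab('side');np.savez('side5.npz',**s);np.savez('top5.npz',**t)
c=np.zeros((480,800,3),np.uint8)
c[:480,:400]=cv2.resize(s['image'][80:200,180:280,::-1],None,fx=4,fy=4,interpolation=cv2.INTER_CUBIC)
c[:400,400:]=cv2.resize(t['image'][195:275,110:190,::-1],None,fx=5,fy=5,interpolation=cv2.INTER_CUBIC)
cv2.imwrite('pics/c9.png',c)
W=cloud(s);i=s['image'].astype(int);st=ctrl.state();G=st['tcp_rot'];p0=st['tool_pos']
v,u=np.nonzero((i[...,2]-i[...,0]>50));k=(u>215)&(u<260)&(v>120)&(v<170);L=(W[v[k],u[k]]-p0)@G
L=L[(np.abs(L[:,1])<.03)&(L[:,0]<-.028)];print(len(L),np.median(L,0),np.polyfit(L[:,2],L[:,0],1))
w=cloud(dict(np.load('top5.npz')));P=w[195:300,230:375];print('cover handle ht pts',[x.round(3) for x in P[(P[...,2]>.075)&(P[...,2]<.095)&(P[...,0]>.45)&(P[...,0]<.58)][:4]])
```

```text
t 12.4667 pos [0.5297 0.2254 0.2038] F [-0.8  0.2 -0.8] w 0.0337 q [ 12.   6. 102.  -0.  73.  15.]
shift after turn [ 0.019 -0.001  0.023] shift before [ 0.019 -0.001  0.023] turn [-0.002  0.001  0.001]
98 [-0.03202573 -0.00148801  0.00487905] [ 0.01303452 -0.0322576 ]
cover handle ht pts [array([ 0.541, -0.037,  0.086]), array([ 0.541, -0.04 ,  0.088]), array([ 0.541, -0.043,  0.087]), array([ 0.542, -0.046,  0.079])]
```

View pics/c9.png

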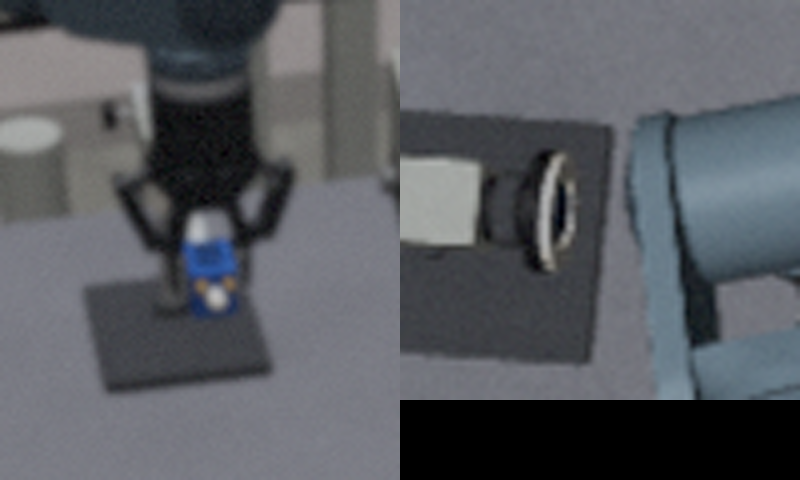

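The torch sits in front of the ring light, level to within 1°. The lens still shows at its earlier position. Handing in.

```bash
python3 -c "
from h import *
ctrl.close_job();s=ctrl.state();print(s['time'],s['tool_pos'],s['grip_width'],s['force'])"
```

```text
the job is handed in; nothing more can be done
the job is handed in; nothing more can be done
```

I slid the cover to its stop, gripped the blue torch by its body, lifted it straight out and set it in front of the lens. I handed the job in at about 12.5 s of the 54 s allowed, and the system gave no verdict.

**What the last checks showed:**
- **Hold:** the torch was steady with the fingers 33.7 mm apart on the 34 mm body. Its slope was about 0.7°.
- **Position:** the tool was within 1 mm of its target. That target puts the quartz end 60 mm from the lens and centred on it, by my estimate of where the lens is.
- **Cover:** I felt the stop as a jump to about 12 N, and the handle was later seen about 16 cm from its starting place.
- **Grey torch and camera:** the grey torch looked unmoved in its bed after the lift. The lens was within about half a pixel of its starting position in the last picture.

**Where the checks disagreed or fell short:**
- My two lens estimates (crossing the two camera views, and fitting the ring light's depth points) differed by about 3 mm sideways and in distance. I used a point near their middle.
- In the final pose the wrist hid the quartz end from the top camera. Its position there comes from the known torch length, an earlier top view of the tip, and the body seen from the side.

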